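# Tip the refilled spice jars down and shut the spice drawer

### The arm

A 6-joint arm with a two-finger parallel gripper is mounted at the origin on a cart in front of the work surface, level with it; the furniture and walls round the work are solid. World frame = base frame: x ahead of the robot, y to its left, z up, the work surface at z = 0. Lengths are in m, angles in rad, forces in N, time in s.
With the tool pointing down it reaches from about 0.275 to 0.75 m from the base axis. Payload 10.2 kg.
Tool frame: the origin (TCP) lies midway between the tips of the shut fingers; the grasp point (between the pads) lies 19 mm behind it (env.hold_point_z is the distance from the TCP to the grasp point, in m); z points along the fingers, y is the line along which they close (so a half turn about z gives the same grasp; the last joint's range is limited). The gripper opens to 85 mm and grips with 20 to 120 N. Pads are 22 mm wide; open, the fingers measure 114 mm over their backs; the gripper's body (76 mm by 85 mm) begins 54 mm behind the grasp point. The pads swing forward as they close: fully open they stand 13 mm farther back than shut.
Start: joints at [0.972, 0.313, 1.498, -0, 1.331, -0.223], TCP at [0.193, 0.488, 0.231] pointing down, gripper open.
Joint ranges: [-2.94, 2.94], [-0.97, 2.17], [0.19, 2.56], [-1.23, 4.37], [0.02, 3.11], [-2.88, 2.88]. Speed limits (rad/s): [2.39, 2.39, 3.01, 3.14, 3.14, 3.14].

### API

Orientations are given as a unit quaternion [x, y, z, w].
In Python, from bench import env, kinematics, monitor, eyes, job gives the robot as it stands. The module is installed in compiled form; this text tells all that it offers. Calls block until the motion is done:
- env.reach(position, orientation): joint-space move of the TCP to a pose.
- env.movel(position, velocity=0.15, frame=None, guard=None): straight line of the TCP; frame=None keeps the orientation; velocity is the mean speed in m/s. With guard (N) it stops when the force on the tool has changed by that much, and returns True; else False.
- env.set_joints(angles): joint-space move.
- env.release() and env.close_gripper(effort=None): open the fingers fully, or close them until they stop; effort is the grip in N (None keeps the last).
- env.hold(seconds).
- kinematics.ik(position, orientation): joint angles nearest the present ones, or None.
- monitor.sense(): the state.
- eyes.grab_frame(name): name is "scene" or "top" or "wrist"; returns a dict with "frame" (480x640x3 uint8, red, green, blue), "mtx" (3x3 intrinsics, pixels), "view" (4x4, takes a point from world to camera coordinates). Camera axes: x right, y down, z forward; pixel columns grow to the right and rows downward; lengths in m; the calibration is good to about 2 mm. A picture is of the moment at which its call begins. There is no depth.
A pose or a line that the arm cannot do raises env.MotionError and nothing moves.
- job.hand_in(): hands the job in; it is judged then, once.
The state is a dict: "clock": time; "joints": joint angles; "qvel": joint speeds; "joint_efforts": joint torques, N m; "position": TCP position; "ee_rot": TCP orientation; "contact_force": force on the tool from outside, world axes, zero at the start; "ft_torque": the same for the moment, N m; "finger_gap": opening from 0.0 (shut) to 1.0 (fully open); "gripper_force": force on a finger pad.
Only numpy, scipy, OpenCV 4.12 (cv2) and the standard library are available. Lean on these libraries where they do the work, as an engineer would, in place of code of your own. Each camera call takes 0.05 s, during which the arm holds its last target. There are 200 camera calls.

### The job

Two refilled spice jars still stand on end in the open spice drawer, so it cannot shut. Do not pick them up: just push each of the two near its top so that it topples back and lies down in its bay, cap to the rear like the third jar; then push the drawer fully shut. Leave the cups on the cabinet, the pepper mill and the salt shaker where they are.

Things in the scene. Friction and masses are not known exactly. Their poses are not given: they have to be found in the camera images.
- spice_cabinet: Low wooden spice cabinet fixed on the worktop, 184 mm wide (own y), 178 mm deep, 74 mm high, with one drawer in its front. Origin: at worktop height, middle of the carcass's front edge. Own x runs from the front into the cabinet (the way the drawer shuts), own y to the left seen from the front, z up.
- spice_drawer (a joint): Drawer opening in m: 0 shut, 0.166 fully out; 0.160 to 0.165 at the start. Slides with about 3 N of friction plus slight damping and stays where it is left; no spring or latch; stops dead at 0.
- drawer_front (a point): Middle of the outer face of the drawer's front panel, 35 mm above the worktop. The panel is flat, 184 mm wide, 14 mm thick, from 4 to 66 mm above the worktop, with a finger notch 56 mm wide in the middle of its top edge (top at 50 mm there); no knob. When shut, its inner face meets the carcass front.
- drawer_floor (a point): Front end of the middle bay's floor, 16 mm above the worktop, at the panel's inner face; axes as the cabinet's. Three open-topped bays, each 48 mm wide and 166 mm long along x, are centred at y = -53, 0 and +53 mm from here, with dividers 5 mm thick whose tops are 40 mm above the worktop; the drawer's sides reach 48 mm.
- red_label_jar: Spice jar with a cream, red and brown label, white cylinder with a dark brown screw cap, 41 mm diameter, 105 mm tall, about 0.11 kg; it stands upright at the front end of a bay (which varies), its near side 2 to 12 mm behind the drawer front. Origin: centre of its foot; own z runs from foot to cap.
- red_label_jar_cap (a point): Centre of the top of the red-label jar's cap, 105 mm above its foot.
- blue_label_jar: Spice jar with a dark blue label, white cylinder with a dark brown screw cap, 41 mm diameter, 105 mm tall, about 0.11 kg; it stands upright at the front end of a bay (which varies), its near side 2 to 12 mm behind the drawer front. Origin: centre of its foot; own z runs from foot to cap.
- blue_label_jar_cap (a point): Centre of the top of this blue-label jar's cap, 105 mm above its foot.
- lying_jar: A third spice jar of the same size with a dark blue label that already lies on its side in one of the bays, cap towards the cabinet (which bay varies). Origin: centre of its foot; own z runs from foot to cap.
- lying_jar_cap (a point): Centre of the top of the lying jar's cap.
- cup_left: Small green cup, 65 x 94 x 52 mm, loose on the cabinet's top towards its rear, on the left. Origin: centre of its underside.
- cup_right: The same small green cup on the right of the cabinet's top. Origin: centre of its underside.
- pepper_mill: Wooden pepper mill, 58 mm diameter, 170 mm tall, standing loose on the worktop to the right of the cabinet. Origin: centre of its underside.
- salt_shaker: Salt shaker of clear glass with a grey cap, 44 mm diameter, 90 mm tall, standing loose on the worktop to the left of the cabinet. Origin: centre of its underside.
Mind the look-alikes: they are no part of the job. Leave any pink or turquoise look-alike of the red_label_jar alone.

How it is judged:
On the way:
1. both standing jars have been toppled and lie in the bays, the drawer still open (angle between red_label_jar's own z axis and vertical between 1.4 and 1.74 rad and height (world z) of each of red_label_jar, blue_label_jar below 0.046 m and angle between blue_label_jar's own z axis and vertical between 1.4 and 1.74 rad and value of joint spice_drawer above 0.12 m), for 0.2 s.
At the end, for the whole second after the job is handed in: The drawer is shut to within 5 mm; all three jars lie on their sides (within 10 degrees of level) on the drawer floor in its bays, caps to the rear, at rest (value of joint spice_drawer below 0.005 m and angle between red_label_jar's own z axis and vertical between 1.4 and 1.74 rad and height (world z) of red_label_jar between 0.03 and 0.046 m and x of red_label_jar_cap in the frame of spice_cabinet between 0.09 and 0.17 m and linear speed of each of red_label_jar, blue_label_jar, lying_jar below 0.02 m/s and angle between blue_label_jar's own z axis and vertical between 1.4 and 1.74 rad and height (world z) of blue_label_jar between 0.03 and 0.046 m and x of blue_label_jar_cap in the frame of spice_cabinet between 0.09 and 0.17 m and angle between lying_jar's own z axis and vertical between 1.4 and 1.74 rad and height (world z) of lying_jar between 0.03 and 0.046 m and x of lying_jar_cap in the frame of spice_cabinet between 0.09 and 0.17 m); the robot touches nothing.
It fails at once if a jar is lifted (its foot's centre more than 32 mm over the drawer floor) (height (world z) of any of red_label_jar, blue_label_jar, lying_jar above 0.048 m).
It fails at once if the pepper mill is moved by more than 15 mm (distance of pepper_mill from where it was at the start of the episode above 0.015 m).
It fails at once if the salt shaker is moved by more than 15 mm (distance of salt_shaker from where it was at the start of the episode above 0.015 m).
It fails at once if the left cup is moved by more than 15 mm (distance of cup_left from where it was at the start of the episode above 0.015 m).
It fails at once if the right cup is moved by more than 15 mm (distance of cup_right from where it was at the start of the episode above 0.015 m).
It also fails if it takes over 48 s, if anything falls off the work surface, if the arm or the gripper's body presses on something with over 40 N, if the wrist force passes 120 N, or if a joint passes its speed limit or range.

## Working session

There is one attempt and no reset: what is moved stays moved. The work goes in short steps, each a Python script; the robot and the scene stay as the last script left them, time stands still between calls to the robot, and variables do not carry over. Pictures are saved under pics/ and viewed, at most 10 in all, crops included, and the job is handed in when it is done.

```bash
mkdir -p pics; python3 - <<'E'
from bench import env,kinematics,monitor,eyes,job
import cv2,numpy as np,pickle
d={}
for n in ("scene","top"):
    f=eyes.grab_frame(n); d[n]=f
    cv2.imwrite(f"pics/{n}0.png",f["frame"][:,:,::-1]); print(n,f["mtx"].tolist(),np.round(f["view"],4).tolist())
pickle.dump(d,open("f0.pkl","wb"))
s=monitor.sense();print(s["clock"],s["position"],s["ee_rot"])
E
```

```text
scene [[523.0448535706516, 0.0, 332.57390699264204], [0.0, 523.0448535706516, 241.2911475472982], [0.0, 0.0, 1.0]] [[0.8617, -0.5074, 0.0087, -0.5007], [-0.3638, -0.6295, -0.6866, 0.3264], [0.3538, 0.5884, -0.727, 0.7134], [0.0, 0.0, 0.0, 1.0]]
top [[497.50341125107576, 0.0, 317.9909922208017], [0.0, 497.50341125107576, 247.41034480241066], [0.0, 0.0, 1.0]] [[-0.1022, -0.9948, -0.0033, 0.113], [-0.9748, 0.1008, -0.1992, 0.5996], [0.1985, -0.0171, -0.98, 0.8434], [0.0, 0.0, 0.0, 1.0]]
0.1 [0.19256601 0.48815364 0.23078737] [ 1.86796401e-01  9.82398467e-01 -5.50434132e-04 -2.30180290e-04]
```

View pics/scene0.png

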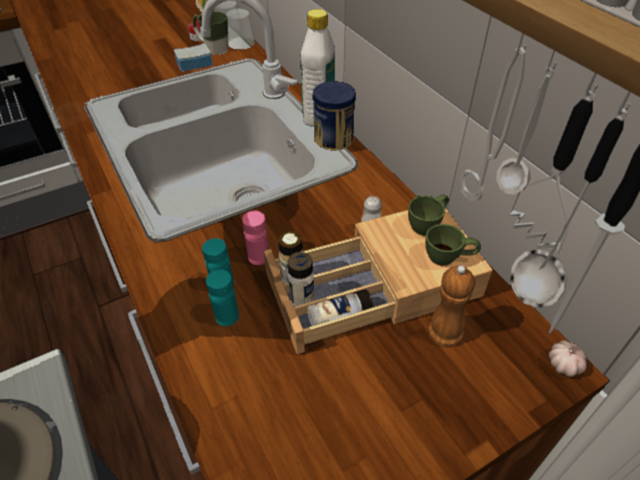

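View pics/top0.png

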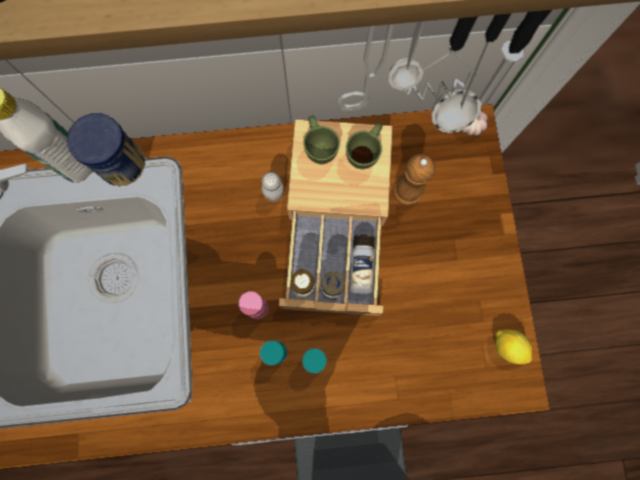

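The pictures show the open drawer at top-view px (280–382, 212–312): standing jars in the left bay (303,283) and middle bay (333,284), and the lying jar in the right bay. Pink (252,303) and turquoise (272,353), (314,361) look-alikes stand near the front. I'll zoom in for the details.

```bash
python3 - <<'E'
import cv2,pickle,numpy as np
d=pickle.load(open("f0.pkl","rb"))
a=d["top"]["frame"][195:325,265:400,::-1]; b=d["scene"]["frame"][215:360,250:410,::-1]
a=cv2.resize(a,(400,385),interpolation=cv2.INTER_CUBIC);b=cv2.resize(b,(400,385),interpolation=cv2.INTER_CUBIC)
cv2.imwrite("pics/z0.png",np.hstack([a,b]))
E
```

```text
(no output)
```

View pics/z0.png

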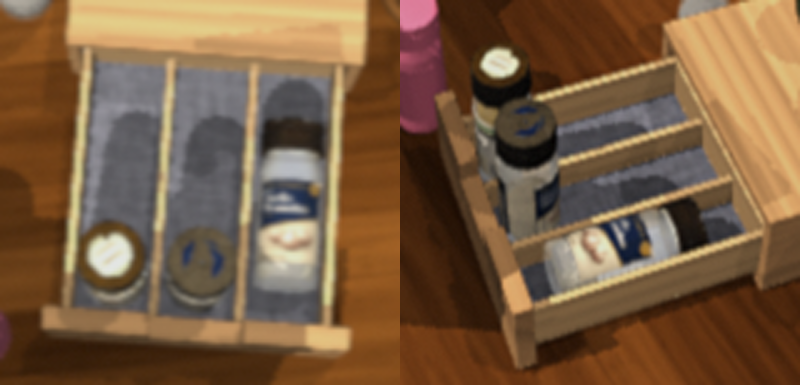

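```bash
cat > h.py <<'E'
import numpy as np,cv2,pickle
def cast(f,uv,z):
    R=f["view"][:3,:3];t=f["view"][:3,3];C=-R.T@t
    d=R.T@np.linalg.solve(f["mtx"],[uv[0],uv[1],1]); return C+d*(z-C[2])/d[2]
E
python3 - <<'E'
from h import *
d=pickle.load(open("f0.pkl","rb"));T=d["top"];S=d["scene"]
for f in(T,S):print("cam",-f["view"][:3,:3].T@f["view"][:3,3])
zt=lambda u,v:(265+u/2.963,195+v/2.962)
zs=lambda u,v:(250+u/2.5,215+v/2.655)
for n,f,p,z in [("redcap T",T,zt(112,255),.121),("bluecap T",T,zt(203,263),.121),("redcap S",S,zs(501,68) if 0 else zs(101,64),.121),("bluecap S",S,zs(127,121),.121),
 ("carc L",T,zt(68,57),.074),("carc R",T,zt(363,65),.074),("panel in L",T,zt(45,308),.066),("panel in R",T,zt(350,328),.066),("panel out L",T,zt(43,329),.066),("panel out R",T,zt(349,350),.066),
 ("carc L S",S,zs(265,30),.074),("carc R S",S,zs(360,220),.074),("pan outR S",S,zs(113,325),.066),("pan outL S",S,zs(38,97),.066),
 ("pink",T,(252,303),.105),("teal1",T,(272,353),.105),("teal2",T,(314,361),.105),("mill",T,(424,163),.17),("salt",T,(271,181),.09),("cupL",T,(320,140),.126),("cupR",T,(363,148),.126)]:
    print(n,np.round(p,1),np.round(cast(f,p,z),4))
E
```

```text
cam [0.42860461 0.06645062 0.94627157]
cam [ 0.2977787  -0.46837399  0.74711746]
redcap T [302.8 281.1] [0.5412 0.0831 0.121 ]
bluecap T [333.5 283.8] [0.5315 0.0326 0.121 ]
redcap S [290.4 239.1] [0.5447 0.0775 0.121 ]
bluecap S [300.8 260.6] [0.5373 0.0273 0.121 ]
carc L [287.9 214.2] [0.6719 0.0991 0.074 ]
carc R [387.5 216.9] [ 0.6483 -0.0798  0.074 ]
panel in L [280.2 299. ] [0.5212 0.1271 0.066 ]
panel in R [383.1 305.7] [ 0.4907 -0.0524  0.066 ]
panel out L [279.5 306.1] [0.5088 0.1294 0.066 ]
panel out R [382.8 313.2] [ 0.4778 -0.0502  0.066 ]
carc L S [356.  226.3] [0.6813 0.0874 0.074 ]
carc R S [394.  297.9] [ 0.6474 -0.0808  0.074 ]
pan outR S [295.2 337.4] [ 0.4776 -0.0623  0.066 ]
pan outL S [265.2 251.5] [0.5143 0.1208 0.066 ]
pink [252 303] [0.5152 0.1723 0.105 ]
teal1 [272 353] [0.4294 0.1457 0.105 ]
teal2 [314 361] [0.4095 0.0778 0.105 ]
mill [424 163] [ 0.709  -0.1354  0.17  ]
salt [271 181] [0.7325 0.1234 0.09  ]
cupL [320 140] [0.7862 0.0289 0.126 ]
cupR [363 148] [ 0.7635 -0.0446  0.126 ]
```

```bash
cat >> h.py <<'E'
yaw=-0.171; P0=np.array([.4946,.034]); X=np.array([np.cos(yaw),np.sin(yaw)]); Y=np.array([-X[1],X[0]])
W=lambda x,y,z:[*(P0+x*X+y*Y),z]
a=(np.pi+yaw)/2; Q=[np.cos(a),np.sin(a),0,0]
E
python3 - <<'E'
from bench import env,kinematics,monitor,eyes,job
from h import *
env.close_gripper()
s=monitor.sense
for y in (.0535,.0015):
    env.reach(W(-.005,y,.20),Q)
    env.movel(W(-.005,y,.102),.15)
    print(s()["clock"],s()["contact_force"])
    env.movel(W(.065,y,.104),.07)
    print(s()["contact_force"])
    env.movel(W(.03,y,.20),.2)
env.reach(W(-.06,-.10,.25),Q); env.hold(.2)
d={n:eyes.grab_frame(n) for n in("scene","top")}
pickle.dump(d,open("f1.pkl","wb")); print(s()["clock"])
cv2.imwrite("pics/b1.png",np.hstack([cv2.resize(d["top"]["frame"][195:325,265:400,::-1],(400,385)),cv2.resize(d["scene"]["frame"][215:360,250:410,::-1],(400,385))]))
E
```

```text
3.5 [ 0.18185607  0.37285879 -0.77250991]
[-0.58835964  0.56854167  0.68777775]
6.4667 [ 0.46637781 -0.36467883  1.00668085]
[ 0.19298988 -0.83214048 -0.00629226]
9.2083
```

View pics/b1.png

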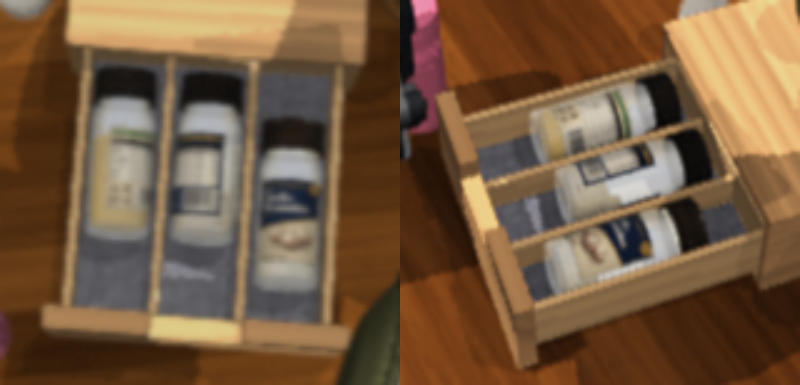

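Both jars now lie flat in their bays, caps to the rear (crop px (127,155) and (207,155)), with the drawer still open. Next I'll push it shut.

```bash
python3 - <<'E'
from bench import env,kinematics,monitor,eyes,job
from h import *
s=monitor.sense
env.reach(W(-.035,-.008,.15),Q)
env.movel(W(-.035,-.008,.038),.12)
print(s()["contact_force"])
print(env.movel(W(.12,-.008,.038),.08,guard=25), s()["contact_force"])
print(env.movel(W(.175,-.008,.038),.03,guard=15), s()["contact_force"],s()["position"],(s()["position"][:2]-P0)@X)
env.movel(W((s()["position"][:2]-P0)@X-.03,-.008,.038),.1)
env.movel(W(.09,-.008,.2),.2)
env.reach(W(-.06,-.10,.25),Q); env.hold(.2)
d={n:eyes.grab_frame(n) for n in("scene","top")}
pickle.dump(d,open("f2.pkl","wb")); print(s()["clock"])
cv2.imwrite("pics/c1.png",np.hstack([cv2.resize(d["top"]["frame"][105:325,235:455,::-1],(400,400)),cv2.resize(d["scene"]["frame"][180:360,310:490,::-1],(400,400))]))
E
```

```text
[-0.15918427 -0.88674645  0.26344692]
False [-1.11564588 -0.00666919 -1.0937231 ]
True [ 0.48186178  0.32074643 -0.77909715] [6.42068399e-01 5.02974347e-04 3.72512353e-02] 0.15101770288837918
16.55
```

View pics/c1.png

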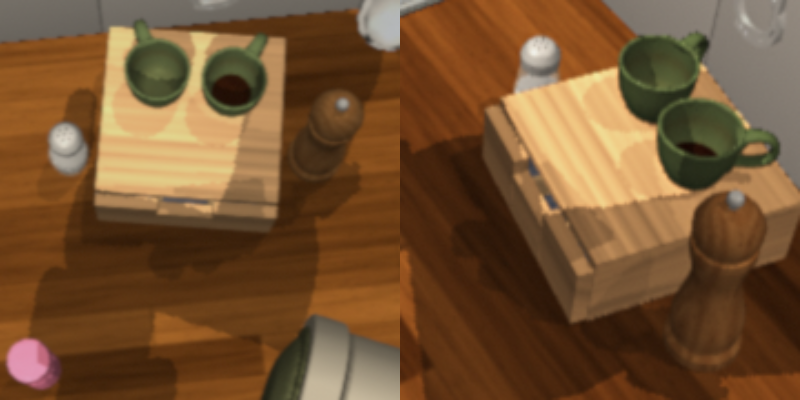

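The drawer looks shut (panel seam at crop px (185,200)). The guard tripped at about the expected travel, so one slow second push will confirm it is on the stop.

```bash
python3 - <<'E'
from bench import env,kinematics,monitor,eyes,job
from h import *
s=monitor.sense
env.reach(W(.09,-.008,.15),Q)
env.movel(W(.12,-.008,.038),.12)
print(env.movel(W(.175,-.008,.038),.02,guard=20),s()["contact_force"],(s()["position"][:2]-P0)@X)
env.movel(W(.11,-.008,.038),.1)
env.movel(W(.09,-.008,.2),.2)
env.reach(W(-.06,-.10,.25),Q); env.hold(.2)
d={n:eyes.grab_frame(n) for n in("scene","top")}
print(s()["clock"])
c=pickle.load(open("f2.pkl","rb"))
print([int((cv2.absdiff(c[n]["frame"],d[n]["frame"]).max(2)[:,:][105:235,280:460]>25).sum()) for n in d])
cv2.imwrite("pics/c2.png",np.hstack([cv2.resize(d["top"]["frame"][190:250,280:400,::-1],(800,400)) ]))
E
```

```text
True [0.28606324 0.02000819 0.61527708] 0.1509651547038286
22.7
[0, 0]
```

View pics/c2.png

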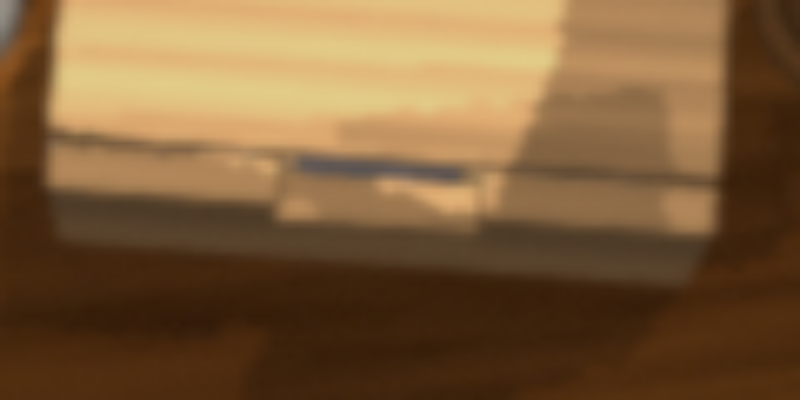

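The second push met a hard stop at the same spot (0.151 m both times) and nothing shifted in either view. The close-up shows the panel meeting the carcass along a thin seam, so the drawer is shut.

```bash
python3 -c "
from bench import job
print(job.hand_in())"
```

```text
the job is handed in; nothing more can be done
None
```

I toppled both standing jars into their bays with caps to the rear, pushed the drawer shut against its stop, left everything else where it was, and handed the job in; no verdict was returned.

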